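Shut the round-ended air valve under its sliding cover

ROBOT

A 6-joint arm with a two-finger parallel gripper is mounted at the origin on the work surface. World frame = base frame: x ahead of the robot, y to its left, z up, the work surface at z = 0. Lengths are in mm, angles in degrees, forces in N, time in s.
With the tool pointing down it reaches from about 300 to 850 mm from the base axis. Payload 4.2 kg.
Tool frame: the origin (TCP) lies midway between the tips of the shut fingers; the grasp point (between the pads) lies 19 mm behind it; z points along the fingers, x is the direction in which the jaws open and shut, and the axes are right-handed (so a half turn about z gives the same grasp; the last joint's range is limited). The gripper opens to 91 mm and grips with 3 to 60 N. Pads are 32 mm wide; open, the fingers measure 118 mm over their backs; the gripper's body (76 mm by 178 mm) begins 60 mm behind the grasp point.
Start: joints at [69.156, 18.312, 89.639, -0, 72.044, -1.146], TCP at [193.817, 541.367, 213.976] pointing down, gripper open.
Joint ranges: [-177.97, 177.97], [-48.28, 115.42], [12.27, 149.76], [-77.06, 257.06], [2.81, 150.46], [-146.56, 146.56]. Speed limits (degrees/s): [147.25, 147.25, 180, 180, 180, 180].

INTERFACE

Orientations are given as [roll, pitch, yaw] about the fixed x, y, z axes, in that order (R = Rz(yaw) Ry(pitch) Rx(roll)).
In Python, from workcell import monitor, vision, job, models gives the robot as it stands.
- The arm moves only by the shell command python3 -m creep 'ROWS' [FORCE]. ROWS is text: rows parted by semicolons, each of 7 numbers parted by spaces: the shift along the world's x, y, z in cm, then the turn, a rotation vector about the world's x, y, z in rad, then the gripper's target within -1 to 1 (shut at 1, half-way at 0, fully open at -1). In form: tx ty tz ax ay az hand; .... A call has 1 to 12 rows; each row shifts and turns the pose as measured when the row begins; what a row does not reach is not made up. A row lasts 1/12 s, in which the tool goes at most 41.7 mm and 7.16 degrees, less where a joint would pass 70% of its speed; a pose out of reach is approached as far as the arm can. A call is refused whole if a number of a shift passes 4.17 or a number of a turn 0.125, either way. A call with a gripper value outside its range is refused whole. The fingers move at their own pace and stop on an object; FORCE is the grip in N (left out, the last holds). Time passes only in rows, so rows that do not move let the fingers close. It gives the time, the measured TCP pose, the force and the opening at its end, in the units of the state.
- monitor.state(): the state, without advancing time (a new reading comes with each control period).
- vision.grab_frame(name): name is "scene" or "top" or "wrist"; returns a dict with "img" (480x640x3 uint8, red, green, blue), "mtx" (3x3 intrinsics, pixels), "view" (4x4, takes a point from world to camera coordinates). Camera axes: x right, y down, z forward; pixel columns grow to the right and rows downward; lengths in mm; the calibration is good to about 2 mm. A picture is of the moment at which its call begins. There is no depth.
- job.job_done(): hands the job in, once; it reports no verdict.
Trained networks look in the newest picture that a camera, given by its name, has taken for a name from the list of things; names that differ only in an ending like _2 or _b are one class to them, and where a whole thing is asked for, a point or a joint stands for the part that bears it (a point fixed in the world has none). Each returns a list of dicts, best first, with "confidence" (0 to 1); they miss things now and then, are a little off and sometimes report something else, mostly with a low value. They report only what shows in the picture. A call takes as long as a camera call.
- models.search_frame(camera, query): "rect" ([left, top, right, bottom] in pixels, round what is visible of it).
- models.mark_of(camera, query): "at" ([column, row] in pixels: a listed point, or the origin of a listed thing).
The state is a dict: "time_s": time; "qpos": joint angles; "qvel": joint speeds; "effort": joint torques, N m; "ee_pos": TCP position; "ee_rot": TCP orientation; "force": force on the tool from outside, world axes, zero at the start; "torque": the same for the moment, N m; "gripper_width": finger opening in mm.
Only numpy, scipy, OpenCV 4.12 (cv2) and the standard library are available. Lean on these libraries where they do the work, as an engineer would, in place of code of your own. Each camera call takes 0.05 s, during which the arm holds its last target.

TASK

Shut off the workshop's air line: with the fingertips, push the wooden cover of the valve box along its runners off the open bay, all the way to the stop at the other end, then push the valve handle that has the round disc end fully shut, a quarter turn clockwise seen from above. Push only: do not lift the cover, leave the plain straight handle and everything standing round the box as they are, and finish clear of everything.

Things in the scene. Friction and masses are not known exactly. Their poses are not given: they have to be found in the camera images.
- valve_box: Plywood valve box fixed to the bench, 300 (x) x 380 (y) x 80 mm high, with dark strips 10 mm high round the rim of its top (8 mm wide on the long sides, 12 mm at the ends). Turned by up to 0.3 rad. Origin: centre of its underside; z up. Its -y half is an open bay; its +y half is closed, flat on top at z = 80 mm.
- bay (a point): Centre of the bay's mouth, in the box frame at x 0, y -85, z 80 mm. The bay inside: x -130 to +130, y -160 to -10 mm, floor at z = 8 mm. Two copper air lines (top at z = 35 mm) run along y at x = -60 and x = +42 mm, each with a valve pivoting at y = -122 mm; which valve is at which x varies.
- cover: Loose wooden board 278 (x) x 172 (y) x 10 mm, about 0.35 kg, flat on the box top between the rim strips (3 mm play); a few newtons slide it along the box's y. Origin: centre of its underside; axes as the box's. In the box frame it starts at y -88 to -55 mm (over the bay); at the end stop, off the bay, y = +92 mm.
- strip_top (a point): Centre of the top of the finger strip that stands on the cover's centre: 120 (x) x 20 (y) x 22 mm high, top 112 mm above the bench. Push it along the box's +y.
- disc_handle (a joint): Turn of the steel valve handle with the round disc end, the one to shut: 0 = open, handle along the box's +y; it grows clockwise seen from above to 1.571 = shut against its stop, handle along the box's +x. Starts at 0 to 0.3. Stiff (about 0.12 N m), stays where it is left.
- disc_pivot (a point): Point on the disc-ended handle's pivot axis at mid-thickness, 54 mm above the bench. Fixed in the box; axes as the box's. Handle 12 mm thick (z 48 to 60 mm): a bar 16 mm wide ending in a disc 34 mm across centred 54 mm from the pivot; 71 mm long overall. The brass valve below is 30 mm across, up to z = 45 mm.
- plain_handle (a joint): Turn of the other, plain straight handle, to be left alone: same sense and range, starts at 0 to 0.3.
- plain_pivot (a point): Point on the pivot axis of the plain handle (a bar 16 mm wide, 12 mm thick, 69 mm long, square end, no disc), 54 mm above the bench; 102 mm from the other pivot along the box's x.
- plain_tip (a point): Point at the free end of the plain handle, 70 mm from its pivot.
- mallet: Bystander, leave alone: wooden mallet lying on the bench, head 70 x 110 x 55 mm, handle 24 mm thick, 215 mm long overall. Origin at its underside.
- mug: Bystander, leave alone: white mug, 76 mm across, 90 mm tall. Origin at its underside.
- tin: Bystander, leave alone: flat round aluminium tin, 66 mm across, 50 mm tall. Origin at its underside.
- jar: Bystander, leave alone: amber glass jar with dark lid, 60 mm across, 85 mm tall. Origin at its underside.
- offcut: Bystander, leave alone: timber offcut 100 x 60 x 45 mm. Origin at its underside.
- bowl: Bystander, leave alone: turned wooden bowl, 110 mm across, 50 mm tall. Origin at its underside.

How it is judged:
By the outcome, as a careful person would: the job done as asked, in the order asked, and still so for the second after the job is handed in, with the robot touching nothing.
It also fails if it takes over 43 s, if anything falls off the work surface, if the arm or the gripper's body presses on something with over 40 N, if the wrist force passes 120 N, or if a joint passes its speed limit or range.

## Working session

There is one attempt and no reset: what is moved stays moved. The work goes in short steps, Python scripts to look and compute and a shell command to move; the robot and the scene stay as the last step left them, time stands still between calls to the robot, and variables do not carry over. Pictures are saved under pics/ and viewed, and the job is handed in when it is done.

```bash
mkdir -p pics; python3 - <<'E'
from workcell import monitor, vision, models
import cv2
print(monitor.state())
for c in ["scene","top","wrist"]:
    f=vision.grab_frame(c); cv2.imwrite(f"pics/{c}0.png",f["img"][:,:,::-1])
    for q in ["valve_box","bay","cover","strip_top","disc_pivot","plain_pivot","plain_tip"]:
        print(c,q,[(m["at"],round(m["confidence"],2)) for m in models.mark_of(c,q)[:2]])
E
```

```text
{'time_s': 0.0, 'qpos': array([ 6.91570245e+01,  1.83481415e+01,  8.97073853e+01, -2.83545784e-04,
        7.20423712e+01, -1.14520014e+00]), 'qvel': array([ 0.02703829,  0.06341352, -0.01583132,  0.1229495 ,  0.08895243,
        0.03285896]), 'effort': array([-2.55044310e-03, -4.12472999e+01, -2.31964248e+01,  7.23943161e-02,
        4.57687641e-02, -1.53060646e-04]), 'ee_pos': array([193.62103961, 540.87792776, 213.14871931]), 'ee_rot': array([-1.79998313e+02,  9.78838444e-02,  7.03023137e+01]), 'force': array([-0.26737896, -0.45814476,  0.28656142]), 'torque': array([-0.01437823, -0.06841842,  0.0003642 ]), 'gripper_width': 91.00876926504762}
scene valve_box []
scene bay [([222.4, 360.9], 0.38)]
scene cover [([316.1, 254.1], 0.65)]
scene strip_top [([313.0, 239.3], 0.57)]
scene disc_pivot [([302.1, 288.4], 0.44)]
scene plain_pivot [([271.6, 265.1], 0.6)]
scene plain_tip []
top valve_box [([309.7, 264.2], 0.75)]
top bay []
top cover [([334.7, 250.9], 0.68), ([304.1, 179.7], 0.31)]
top strip_top [([336.0, 246.2], 0.81)]
top disc_pivot []
top plain_pivot []
top plain_tip []
wrist valve_box []
wrist bay []
wrist cover []
wrist strip_top []
wrist disc_pivot []
wrist plain_pivot []
wrist plain_tip []
```

View pics/scene0.png

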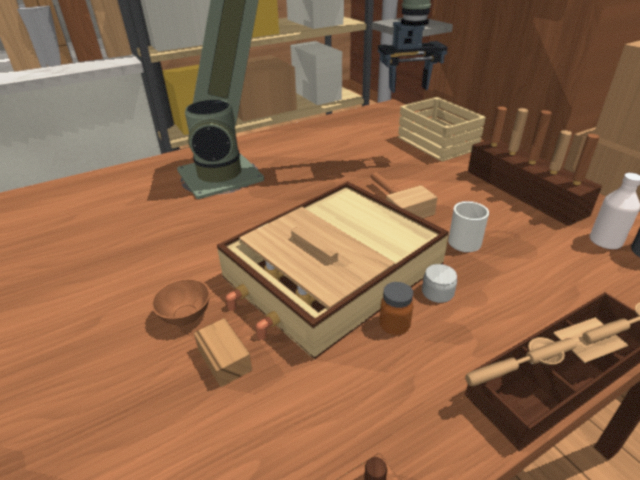

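View pics/top0.png

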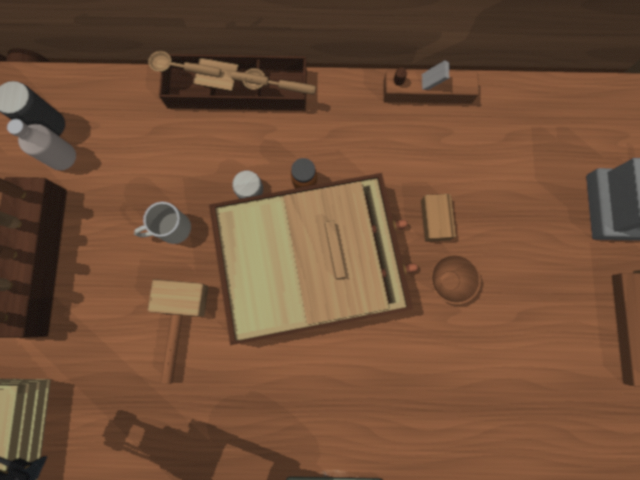

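View pics/wrist0.png

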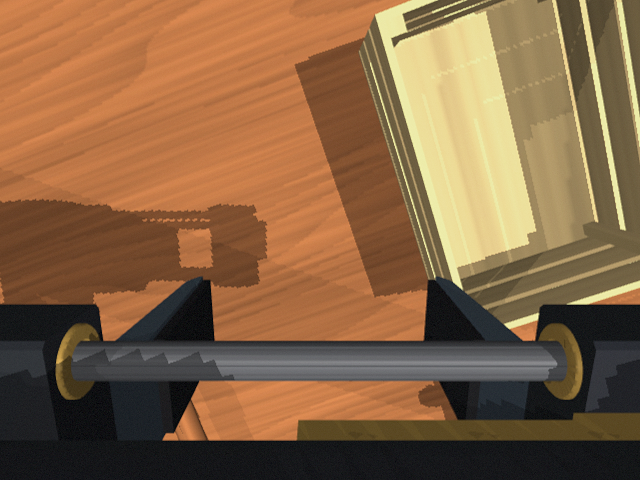

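The scene view shows the cover over the bay, with the box's +y end toward the robot's left. In the top view, the rim corners are near (211,206), (381,176), (410,312) and (231,343), and the strip is near (336,248).

```bash
cat > h.py <<'E'
import numpy as np, cv2
from workcell import monitor, vision, models
def ray(f,px,z):
    K=f["mtx"];V=f["view"];R=V[:3,:3];t=V[:3,3]
    c=-R.T@t; d=R.T@np.linalg.inv(K)@np.array([px[0],px[1],1.])
    return c+d*(z-c[2])/d[2]
def proj(f,P):
    P=np.atleast_2d(P).astype(float);q=P@f["view"][:3,:3].T+f["view"][:3,3];q=q@f["mtx"].T
    return q[:,:2]/q[:,2:]
E
python3 - <<'E'
from h import *
from scipy.optimize import least_squares
f=vision.grab_frame("top"); s=vision.grab_frame("scene")
for p in [(211,206),(381,176),(410,312),(231,343)]: print(p,ray(f,p,90).round(0))
pts=np.array([ray(f,p,90)[:2] for p in [(211,206),(381,176),(410,312),(231,343)]])
# scene rim corners estimates
sp=np.array([(222,250),(348,187),(446,238),(316,318)])
for p in sp: print('scene',p,ray(s,p,90).round(0))
for n,q in (("strip",ray(f,(336,247),112)),("strip_s",ray(s,(313,240),112))): print(n,q.round(1))
img=cv2.resize(f["img"][150:360,180:470],None,fx=2.7,fy=2.7,interpolation=cv2.INTER_CUBIC);cv2.imwrite("pics/topz.png",img[:,:,::-1])
img=cv2.resize(s["img"][170:370,200:460],None,fx=3,fy=3,interpolation=cv2.INTER_CUBIC);cv2.imwrite("pics/scz.png",img[:,:,::-1])
E
```

```text
(211, 206) [660. 272.  90.]
(381, 176) [735. -92.  90.]
(410, 312) [ 444. -150.   90.]
(231, 343) [376. 213.  90.]
scene [222 250] [ 477. -150.   90.]
scene [348 187] [401. 202.  90.]
scene [446 238] [683. 257.  90.]
scene [316 318] [736. -81.  90.]
strip [572.6   4.4 112. ]
strip_s [570.4   8.  112. ]
```

View pics/topz.png

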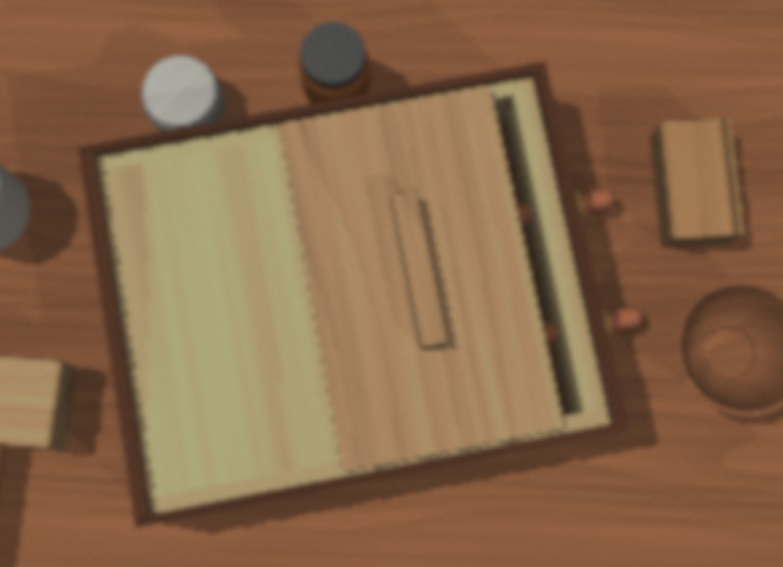

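View pics/scz.png

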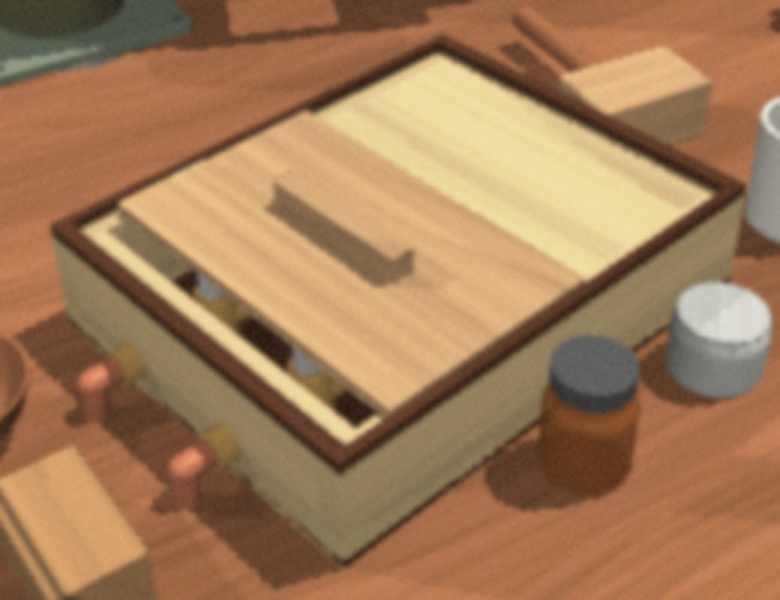

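```bash
python3 - <<'E'
from h import *
from scipy.optimize import least_squares
f=vision.grab_frame("top"); s=vision.grab_frame("scene")
tp=np.array([(80,148),(545,64),(622,425),(138,523)])/2.7+[180,150]-.3
sp=np.array([(743,186),(343,468),(52,229),(443,37)])/3+[200,170]-.3
C=np.array([(150,190),(150,-190),(-150,-190),(-150,190)])
def W(p,b,z):
    c,si=np.cos(p[2]),np.sin(p[2]);b=np.atleast_2d(b)
    return np.c_[p[0]+c*b[:,0]-si*b[:,1],p[1]+si*b[:,0]+c*b[:,1],np.full(len(b),z)]
for mode in ("t","s","ts"):
    g=lambda p:np.r_[(proj(f,W(p,C,90))-tp).ravel()*("t" in mode),(proj(s,W(p,C,90))-sp).ravel()*("s" in mode)]
    r=least_squares(g,[550,60,.2]);print(mode,r.x,np.abs(r.fun).max(),r.fun.round(1))
p=r.x
R=np.array([[np.cos(p[2]),-np.sin(p[2])],[np.sin(p[2]),np.cos(p[2])]])
for c,q in ((f,((422-8-14)/2.7,0)),):pass
print("strip box",R.T@(ray(f,(422/2.7+180,270/2.7+150),112)[:2]-p[:2]))
np.save("box.npy",p)
for b,z in [((0,-190),0),((-60,-122),54),((42,-122),54)]: print(b,W(p,b,z))
print("bystanders")
for q in ["mallet","mug","tin","jar","offcut","bowl"]:
    for n,c in(("top",f),("scene",s)):
        m=models.mark_of(n,q)
        if m: print(q,n,ray(c,m[0]["at"],0).round(0),m[0]["confidence"])
E
```

```text
t [5.58770947e+02 6.15846405e+01 2.07644335e-01] 2.6004430479788994 [-1.1 -1.3 -0.  -1.8  2.6  1.4 -1.5  1.1  0.  -0.  -0.  -0.  -0.  -0.
 -0.  -0. ]
s [5.62409798e+02 6.14945105e+01 2.14801633e-01] 1.6259372973545965 [-0.  -0.  -0.  -0.   0.  -0.  -0.  -0.   1.6 -0.5 -0.1  0.1 -1.2 -0.3
 -0.3 -0.7]
ts [5.60173686e+02 6.19031328e+01 2.11145070e-01] 2.6651506037605373 [-1.4 -1.6 -0.5 -2.7  2.6  0.4 -1.3  0.7  1.1 -0.8 -1.1 -0.9 -1.4 -1.2
 -0.3 -1.1]
strip box [ -6.17103437 -58.22780961]
(0, -190) [[ 599.99382486 -123.87726593    0.        ]]
(-60, -122) [[527.07491247 -69.96221965  54.        ]]
(42, -122) [[626.80965285 -48.58509257  54.        ]]
bystanders
mallet top [407. 353.   0.] 0.78
mallet scene [405. 354.   0.] 0.61
mug top [635. 377.   0.] 0.59
mug scene [644. 374.   0.] 0.88
tin top [726. 209.   0.] 0.85
tin scene [730. 214.   0.] 0.88
jar top [747.  75.   0.] 0.71
jar scene [756.  78.   0.] 0.79
offcut top [ 663. -233.    0.] 0.84
offcut scene [ 647. -232.    0.] 0.89
bowl top [ 514. -260.    0.] 0.63
bowl scene [ 518. -257.    0.] 0.7
```

```bash
python3 -m creep '2.1 -3.2 0 0 0 -0.11 0; 2.1 -3.2 0 0 0 -0.11 0; 2.1 -3.2 0 0 0 -0.11 0; 2.1 -3.2 0 0 0 -0.11 0; 2.1 -3.2 0 0 0 -0.11 0; 2.1 -3.2 0 0 0 -0.11 0; 2.1 -3.2 0 0 0 -0.11 0; 2.1 -3.2 0 0 0 -0.11 0; 2.1 -3.2 0 0 0 -0.11 0; 2.1 -3.2 0 0 0 0 0; 2.1 -3.2 0 0 0 0 0; 0 0 0 0 0 0 0'
```

```text
time_s: 3.0
ee_pos: [431.1, 175.3, 214.7]
ee_rot: [-180.0, -0.6, 11.1]
force: [-0.4, 0.5, 0.6]
gripper_width: 45.9
```

```bash
python3 -m creep '2.1 -3.1 0 0 0 0.017 0; 2.1 -3.1 0 0 0.01 0 0; 2.1 -3.1 0 0 0 0 0; 2.1 -3.1 0 0 0 0 0; 2.1 -3.1 0 0 0 0 0; 2.1 -3.1 0 0 0 0 0; 2.1 -3.1 0 0 0 0 0; 0 0 0 0 0 0 0'; python3 - <<'E'
from h import *
p=np.load("box.npy")
w=vision.grab_frame("wrist");cv2.imwrite("pics/w1.png",w["img"][:,:,::-1])
s=monitor.state();print(s["ee_pos"],s["ee_rot"])
R=np.array([[np.cos(p[2]),-np.sin(p[2])],[np.sin(p[2]),np.cos(p[2])]])
print(R.T@(s["ee_pos"][:2]-p[:2]))
for q,z in (("strip_top",112),("bay",80),("disc_pivot",54),("plain_pivot",54)):
    for m in models.mark_of("wrist",q)[:1]:
        P=ray(w,m["at"],z);print(q,m,P,R.T@(P[:2]-p[:2]))
E
```

```text
time_s: 3.67
ee_pos: [582.9, -50.0, 215.6]
ee_rot: [-179.7, -0.2, 12.1]
force: [-0.2, 0.4, 0.7]
gripper_width: 45.3
[581.02010672 -47.61958434 215.4634902 ] [-1.79567496e+02 -1.15428737e-01  1.21702535e+01]
[  -2.5702814  -111.45937589]
strip_top {'at': [319.8, 164.6], 'confidence': 0.63} [571.42648721   7.00424532 112.        ] [ -0.50279712 -56.03802791]
```

View pics/w1.png

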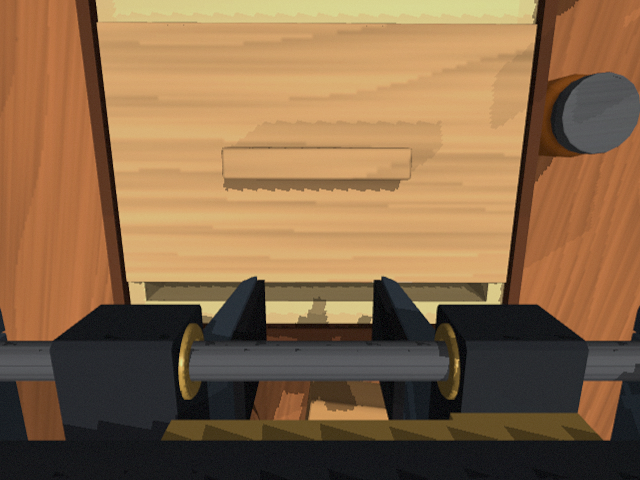

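```bash
python3 -m creep '0 0 -3 0 0 0 0; 0 0 -3 0 0 0 0; 0 0 -3 0 0 0 0; 0 0 -2 0 0 0 0; 0 0 -0.6 0 0 0 0; 0 0 0 0 0 0 0'
```

```text
time_s: 4.42
ee_pos: [576.2, -34.8, 101.3]
ee_rot: [-179.6, -0.6, 13.1]
force: [-0.1, 0.0, 0.4]
gripper_width: 45.6
```

```bash
python3 -m creep '0 0.7 -0.3 0 0.005 -0.017 0; -0.2 1 0 0 0 0 0; -0.2 1 0 0 0 0 0; -0.2 1 0 0 0 0 0; -0.2 1 0 0 0 0 0'
```

```text
time_s: 4.83
ee_pos: [569.5, 15.3, 103.4]
ee_rot: [-179.8, -0.7, 12.3]
force: [-0.3, -1.4, -0.7]
gripper_width: 45.9
```

```bash
python3 -m creep '-0.25 1.17 -0.3 0 0.005 0 0; -0.25 1.17 -0.2 0 0 0 0; -0.25 1.17 -0.1 0 0 0 0; -0.25 1.17 -0.1 0 0 0 0; -0.25 1.17 0 0 0 0 0; -0.25 1.17 0 0 0 0 0'; python3 - <<'E'
from h import *
s=vision.grab_frame("scene");cv2.imwrite("pics/s2.png",s["img"][:,:,::-1])
print(monitor.state())
E
```

```text
time_s: 5.33
ee_pos: [555.1, 91.2, 100.2]
ee_rot: [179.9, -0.8, 12.4]
force: [0.6, -3.3, 2.2]
gripper_width: 45.4
{'time_s': 5.3833, 'qpos': array([  8.3226776 ,  22.28190448, 101.39369216,   0.19921666,
        55.51192063,  -4.23381748]), 'qvel': array([-1.38766878,  0.32335959,  0.07142987,  0.38048313,  0.11410751,
       -3.52072333]), 'effort': array([ -3.47439811, -41.41225576, -20.15895367,  -0.5816392 ,
        -0.08724515,   0.06634999]), 'ee_pos': array([554.47546218,  93.70797233, 100.08960583]), 'ee_rot': array([-179.89462461,   -0.82234329,   12.44409964]), 'force': array([-0.62324892,  1.7933878 ,  0.37979261]), 'torque': array([-0.03689367,  0.13506384, -0.01135906]), 'gripper_width': 45.42939215918366}
```

View pics/s2.png

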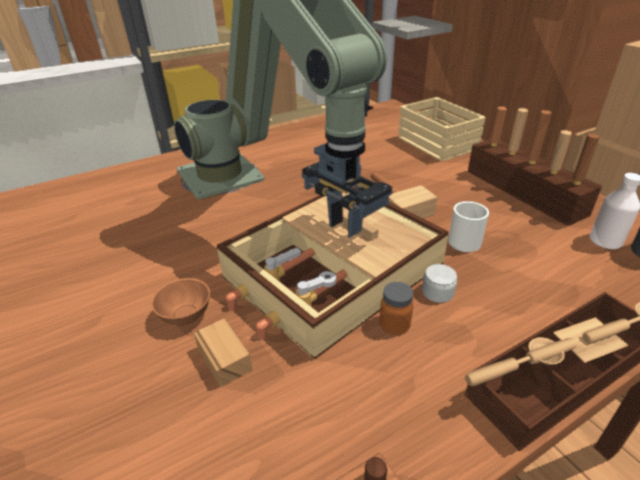

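The bay is opening. The disc handle is the right-hand one in this view, near (320,283), at box x = +42. The plain handle is at (283,260).

```bash
python3 -m creep '-0.15 0.7 0 0 0.01 0 0; -0.15 0.7 0 0 0 0 0; -0.15 0.7 0 0 0 0 0; -0.15 0.7 0 0 0 0 0'; python3 -m creep '-0.1 0.5 -0.1 0 0 0 0; -0.1 0.5 0 0 0 0 0; -0.1 0.5 0 0 0 0 0'
```

```text
time_s: 5.72
ee_pos: [547.7, 124.1, 99.8]
ee_rot: [-179.8, -0.1, 12.5]
force: [0.7, -4.4, 1.5]
gripper_width: 45.7
time_s: 5.97
ee_pos: [547.4, 125.0, 100.4]
ee_rot: [178.3, -0.1, 12.9]
force: [4.5, -20.7, 0.5]
gripper_width: 45.6
```

Force rose to 20 N at the expected y, so the cover is at its stop. Next I back off, rise and move over the bay.

```bash
python3 -m creep '0.3 -1.2 0 0 0 0 0; 0.3 -1.2 0 0 0 0 0; 0.2 -1 2 0 0 -0.01 0; 0.7 -3 3 0 0 0 0; 0.7 -3 3 0 0 0 1; 0.7 -3 2 0 0 0 1; 0.7 -3 1 0 0 0 1; 0.7 -3 0 0 0 0 1;  0.7 -3 0 0 0 0 1; 0.5 -2.5 0 0 0 0 1; 0 0 0 0 0 0 1;0 0 0 0 0 0 1'; python3 - <<'E'
from h import *
p=np.load("box.npy")
R=np.array([[np.cos(p[2]),-np.sin(p[2])],[np.sin(p[2]),np.cos(p[2])]])
st=monitor.state();print(st["ee_pos"],st["ee_rot"],R.T@(st["ee_pos"][:2]-p[:2]))
for c in("wrist","top","scene"):
  f=vision.grab_frame(c)
  i=f["img"]
  if c=="top": i=cv2.resize(i[150:360,180:470],None,fx=2.7,fy=2.7,interpolation=cv2.INTER_CUBIC)
  if c=="scene": i=cv2.resize(i[170:370,200:460],None,fx=3,fy=3,interpolation=cv2.INTER_CUBIC)
  cv2.imwrite(f"pics/{c}3.png",i[:,:,::-1])
  for q,z in (("strip_top",112),("disc_pivot",54),("plain_pivot",54),("plain_tip",54),("cover",80)):
    for m in models.mark_of(c,q)[:1]:
        P=ray(f,m["at"],z);print(c,q,m,R.T@(P[:2]-p[:2]))
E
```

```text
time_s: 6.97
ee_pos: [600.6, -116.2, 211.2]
ee_rot: [179.5, 0.1, 12.1]
force: [-0.2, -0.0, 0.7]
gripper_width: 0.6
[ 600.56320746 -116.22741129  211.24583089] [1.79543258e+02 9.44171013e-02 1.20938187e+01] [   2.15999158 -182.63936762]
wrist disc_pivot {'at': [369.3, 156.8], 'confidence': 0.67} [  39.53221504 -123.47203889]
wrist plain_pivot {'at': [231.9, 151.5], 'confidence': 0.92} [ -63.25393488 -119.70100974]
wrist plain_tip {'at': [238.5, 51.2], 'confidence': 0.67} [-54.92221231 -50.9775907 ]
top strip_top {'at': [262.5, 262.0], 'confidence': 0.59} [-1.65018503 94.50128219]
top disc_pivot {'at': [357.9, 230.8], 'confidence': 0.66} [  35.75648856 -117.22869351]
top plain_pivot {'at': [374.0, 270.1], 'confidence': 0.66} [ -55.99001194 -133.48298593]
top plain_tip {'at': [337.2, 275.4], 'confidence': 0.68} [-51.97878252 -52.9819684 ]
top cover {'at': [268.9, 264.3], 'confidence': 0.77} [-3.9102064  85.30604727]
scene strip_top {'at': [365.8, 211.5], 'confidence': 0.67} [ 0.95352126 95.37976731]
scene disc_pivot {'at': [303.1, 287.7], 'confidence': 0.78} [  40.50523529 -119.76265675]
scene plain_pivot {'at': [273.2, 265.6], 'confidence': 0.9} [ -51.95479988 -121.03407483]
scene plain_tip {'at': [299.1, 249.5], 'confidence': 0.84} [-56.10771259 -48.38661083]
scene cover {'at': [366.3, 225.8], 'confidence': 0.65} [ 8.00357821 91.12793528]
```

View pics/wrist3.png

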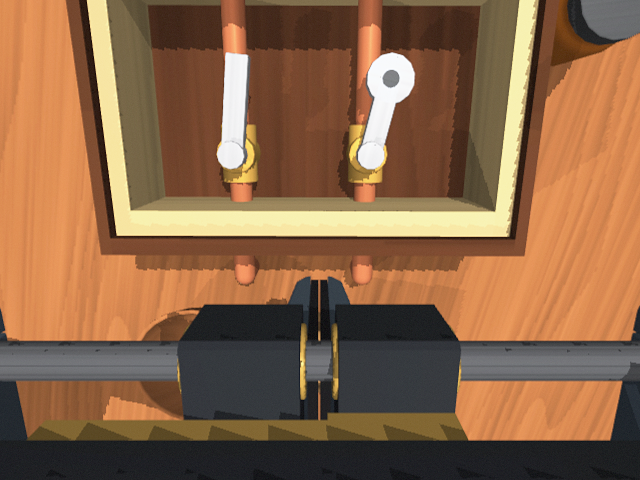

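View pics/top3.png

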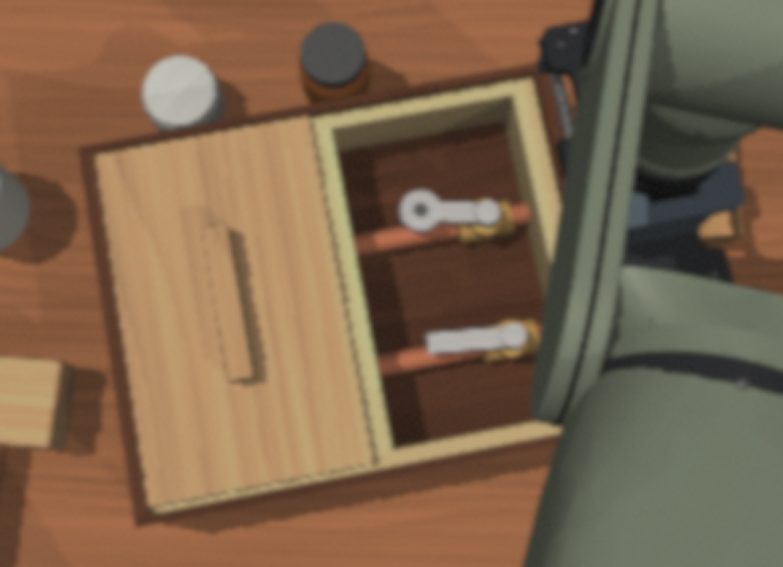

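View pics/scene3.png

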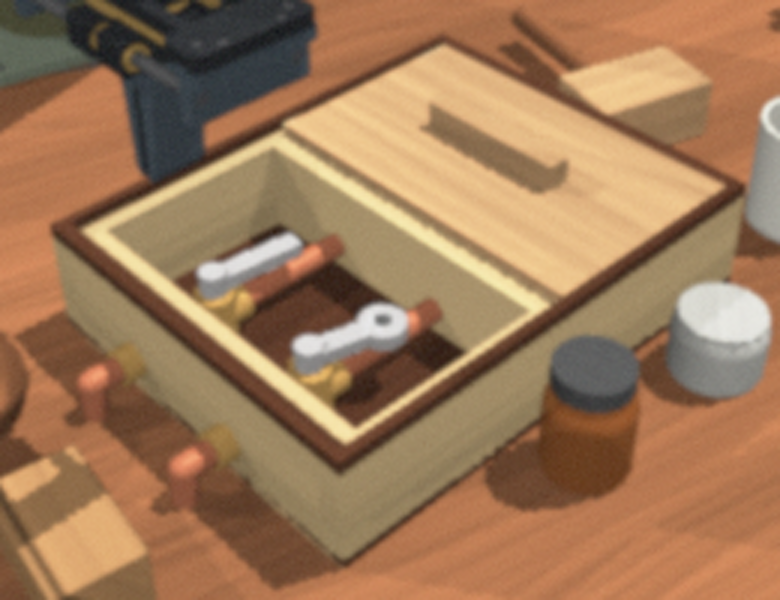

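The cover is at the end stop: the strip is at box y about 94–95. In the wrist view the disc handle's pivot is at (370,155) and its disc at (391,78), about 0.27 rad open. The plain handle is at x about 235. I'll enter between the two with the fingers shut.

```bash
cat > b.py <<'E'
from h import *
p=np.load("box.npy")
R=np.array([[np.cos(p[2]),-np.sin(p[2])],[np.sin(p[2]),np.cos(p[2])]])
s=monitor.state();print("box",(R.T@(s["ee_pos"][:2]-p[:2])).round(1),"z",s["ee_pos"][2].round(1),"rot",s["ee_rot"].round(1),"Fbox",(R.T@s["force"][:2]).round(1),s["force"][2].round(1))
E
python3 -m creep '-0.4 2.7 0 0 0 0 1; -0.5 2.7 0 0 0 0 1; -0.4 2.7 0 0 0 0 1; -0.5 2.7 -1 0 0 0 1; 0 0 -2 0 0 0 1; 0 0 -2 0 0 0 1; 0 0 -2 0 0 0 1; 0 0 0 0 0 0 1'; python3 b.py
```

```text
time_s: 8.53
ee_pos: [582.8, -4.1, 141.5]
ee_rot: [179.3, -0.3, 12.1]
force: [-0.3, 0.6, -0.0]
gripper_width: 0.2
box [  8.3 -69.3] z 141.5 rot [179.3  -0.3  12.1] Fbox [-0.1  0.6] -0.0
```

```bash
python3 -m creep '0 0 -2 0.01 0 0 1; 0 0 -2 0 0 0 1; 0 0 -1 0 0 0 1; 0 0 0 0 0 0 1'; python3 b.py
```

```text
time_s: 8.87
ee_pos: [584.8, -4.3, 92.9]
ee_rot: [179.8, -0.7, 12.1]
force: [0.3, 0.7, -1.1]
gripper_width: 0.4
box [ 10.2 -69.9] z 92.9 rot [179.8  -0.7  12.1] Fbox [0.4 0.6] -1.1
```

```bash
python3 -m creep '-0.2 0 -1.5 0 0.01 0 1; -0.2 -0.2 -1.5 0 0 0 1; 0 0 -1.2 0 0 0 1; 0 0 0 0 0 0 1'; python3 b.py;  python3 - <<'E'
from h import *
s=vision.grab_frame("scene")["img"]
i=cv2.resize(s[170:370,200:460],None,fx=3,fy=3,interpolation=cv2.INTER_CUBIC)
cv2.imwrite("pics/s4.png",i[:,:,::-1])
cv2.imwrite("pics/w4.png",vision.grab_frame("wrist")["img"][:,:,::-1])
E
```

```text
time_s: 9.2
ee_pos: [583.8, -6.9, 52.3]
ee_rot: [179.9, -0.4, 12.0]
force: [-1.1, -0.7, -0.2]
gripper_width: 0.3
box [  8.7 -72.3] z 52.3 rot [179.9  -0.4  12. ] Fbox [-1.2 -0.5] -0.2
```

View pics/s4.png

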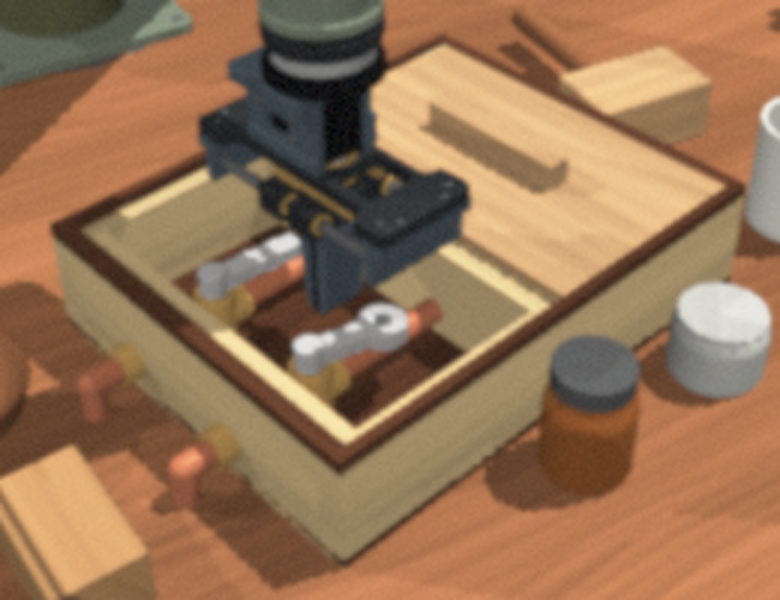

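View pics/w4.png

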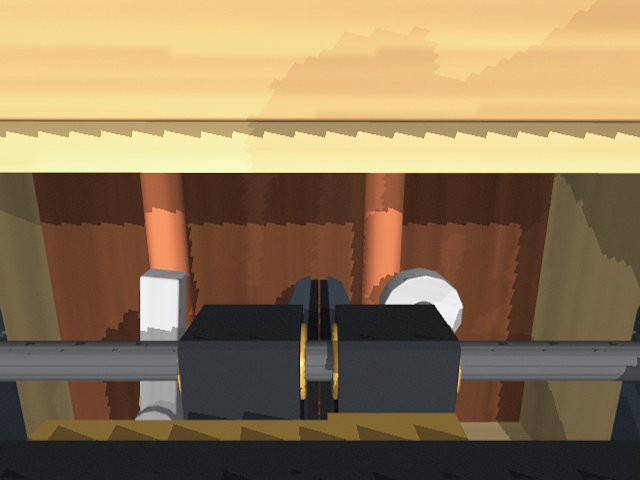

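The shut fingers stand between the two handles and clear of both. I'm lowering slightly and pushing toward the box's +x.

```bash
python3 -m creep '0 0 -0.4 0 0 0 1; 0.7 0.3 -0.1 0 0 0 1; 0.7 0.3 0 0 0 0 1; 0.7 0.3 0 0 0 0 1; 0.7 0.3 0 0 0 0 1'; python3 b.py
```

```text
time_s: 9.72
ee_pos: [613.9, 3.9, 51.6]
ee_rot: [179.6, -0.5, 12.1]
force: [-4.0, -5.0, 0.1]
gripper_width: 0.6
box [ 40.4 -68. ] z 51.6 rot [179.6  -0.5  12.1] Fbox [-4.9 -4.1] 0.1
```

```bash
python3 -m creep '0.5 0.35 -0.3 0 0 0 1; 0.5 0.35 -0.2 0 0 0 1; 0.5 0.3 0 0 0 0 1'; python3 b.py;  python3 - <<'E'
from h import *
s=vision.grab_frame("scene")["img"]
i=cv2.resize(s[170:370,200:460],None,fx=3,fy=3,interpolation=cv2.INTER_CUBIC)
cv2.imwrite("pics/s5.png",i[:,:,::-1])
E
```

```text
time_s: 9.97
ee_pos: [626.9, 12.1, 46.4]
ee_rot: [179.5, 0.2, 12.1]
force: [-3.9, -1.3, -0.0]
gripper_width: 0.5
box [ 54.9 -62.7] z 46.4 rot [179.5   0.2  12.1] Fbox [-4.1 -0.4] -0.0
```

View pics/s5.png

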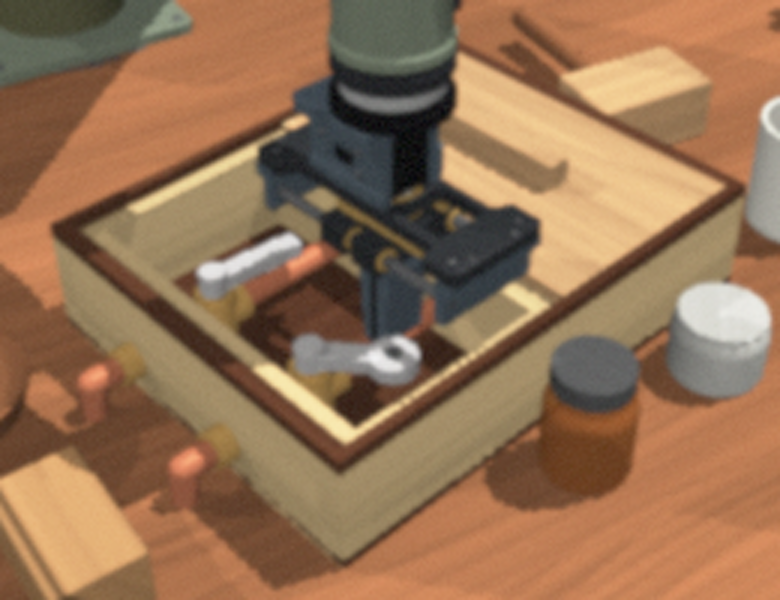

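```bash
python3 -m creep '0.65 -0.1 0 0 0 0 1; 0.65 -0.1 0 0 0 0 1; 0.65 -0.1 0 0 0 0 1; 0.6 -0.2 0 0 0 0 1'; python3 b.py
```

```text
time_s: 10.35
ee_pos: [652.7, 10.2, 45.7]
ee_rot: [179.7, 0.4, 12.1]
force: [-1.6, 2.0, -0.2]
gripper_width: 0.6
box [ 79.7 -69.9] z 45.7 rot [179.7   0.4  12.1] Fbox [-1.1  2.3] -0.2
```

```bash
python3 -m creep '0.25 -0.35 0.1 0 0 0 1; 0.25 -0.35 0 0 0 0 1; 0.25 -0.35 0 0 0 0 1; 0.25 -0.35 0 0 0 0 1'; python3 b.py;python3 -m creep '0.1 -0.35 0 0 0 0 1; 0.1 -0.35 0 0 0 0 1'; python3 b.py
```

```text
time_s: 10.68
ee_pos: [666.5, -2.8, 47.0]
ee_rot: [179.9, 0.2, 12.2]
force: [-1.6, 2.1, 0.1]
gripper_width: 0.5
box [ 90.4 -85.6] z 47.0 rot [179.9   0.2  12.2] Fbox [-1.1  2.4] 0.1
time_s: 10.85
ee_pos: [668.1, -5.7, 47.1]
ee_rot: [-179.5, 0.2, 11.9]
force: [-5.2, 18.5, 4.1]
gripper_width: 0.5
box [ 91.3 -88.7] z 47.1 rot [-179.5    0.2   11.9] Fbox [-1.2 19.2] 4.1
```

The force jumped to 19 N at the predicted closed position, so the handle is on its stop. Now I back away along +y and go up.

```bash
python3 -m creep '-0.2 0.8 0 0 0 0 1; -0.3 0.9 0 0 0 0 1; -0.6 0.7 1 0 0 0 1; -0.4 0 3 0 0 0 1; 0 0 3.5 0 0 0 1; 0 0 3.5 0 0 0 1; 0 0 3.5 0 0 0 1; -2.5 2.5 1 0 0 0 1; -2.5 2.5 1 0 0 0 1; -2.5 2.5 0 0 0 0 1; -2.5 2.5 0 0 0 0 1; -2.5 2.5 0 0 0 0 1'; python3 -m creep '-2.5 2.5 0 0 0 0 1; -2.5 2.5 0 0 0 0 1; -2.5 2.5 0 0 0 0 1; -2.5 2.5 0 0 0 0 1; 0 0 0 0 0 0 1; 0 0 0 0 0 0 1'
python3 - <<'E'
from h import *
p=np.load("box.npy")
R=np.array([[np.cos(p[2]),-np.sin(p[2])],[np.sin(p[2]),np.cos(p[2])]])
for c in("top","scene"):
  f=vision.grab_frame(c)
  i=f["img"]
  i=cv2.resize(i[150:360,180:470],None,fx=2.7,fy=2.7,interpolation=cv2.INTER_CUBIC) if c=="top" else cv2.resize(i[170:370,200:460],None,fx=3,fy=3,interpolation=cv2.INTER_CUBIC)
  cv2.imwrite(f"pics/{c}6.png",i[:,:,::-1])
  for q,z in (("strip_top",112),("disc_pivot",54),("plain_pivot",54),("plain_tip",54)):
    for m in models.mark_of(c,q)[:1]:
        P=ray(f,m["at"],z);print(c,q,m,R.T@(P[:2]-p[:2]))
  for q in ["mallet","mug","tin","jar","offcut","bowl"]:
    for m in models.mark_of(c,q)[:1]: print(q,ray(f,m["at"],0).round(0))
print(monitor.state()["time_s"])
E
```

```text
time_s: 11.85
ee_pos: [529.9, 140.6, 230.3]
ee_rot: [179.6, -1.5, 11.5]
force: [-0.1, 0.8, -0.5]
gripper_width: 0.4
time_s: 12.35
ee_pos: [420.6, 247.0, 238.8]
ee_rot: [179.5, -2.5, 12.0]
force: [0.6, 0.3, -0.0]
gripper_width: 0.3
top strip_top {'at': [264.2, 259.9], 'confidence': 0.84} [ 1.94902122 90.37301551]
top disc_pivot {'at': [358.5, 231.0], 'confidence': 0.88} [  35.06353194 -118.43278349]
top plain_pivot {'at': [371.1, 272.2], 'confidence': 0.87} [ -59.24630357 -126.34740941]
top plain_tip {'at': [336.1, 277.9], 'confidence': 0.59} [-56.82228481 -49.5811703 ]
mug [635. 379.   0.]
tin [723. 212.   0.]
jar [748.  74.   0.]
offcut [ 656. -231.    0.]
bowl [ 515. -257.    0.]
scene strip_top {'at': [366.1, 209.6], 'confidence': 0.76} [ -3.74277435 101.3769588 ]
scene disc_pivot {'at': [300.8, 286.1], 'confidence': 0.97} [  34.00943638 -120.03807899]
scene plain_pivot {'at': [271.4, 263.8], 'confidence': 0.89} [ -59.10713178 -120.20131502]
scene plain_tip {'at': [300.2, 250.6], 'confidence': 0.77} [-51.56181413 -49.15591923]
mallet [396. 355.   0.]
mug [639. 376.   0.]
tin [725. 212.   0.]
jar [757.  76.   0.]
offcut [ 659. -236.   -0.]
bowl [ 516. -255.    0.]
13.45
```

View pics/top6.png

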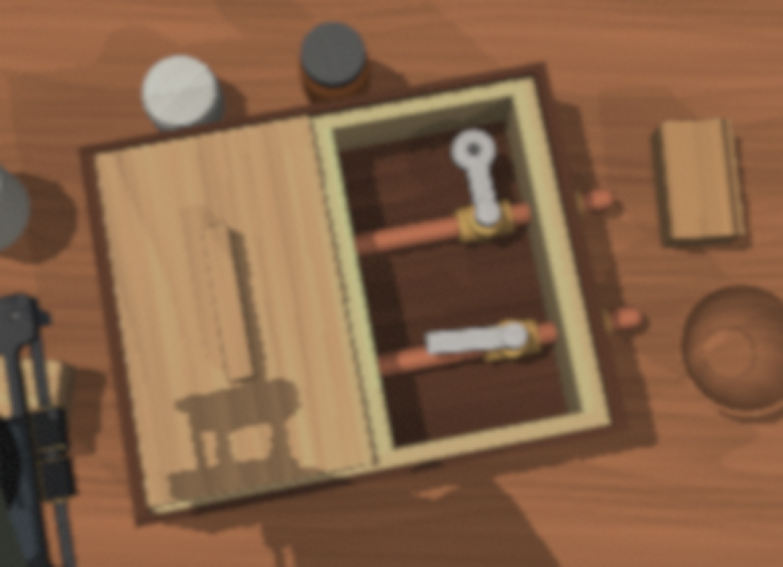

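View pics/scene6.png

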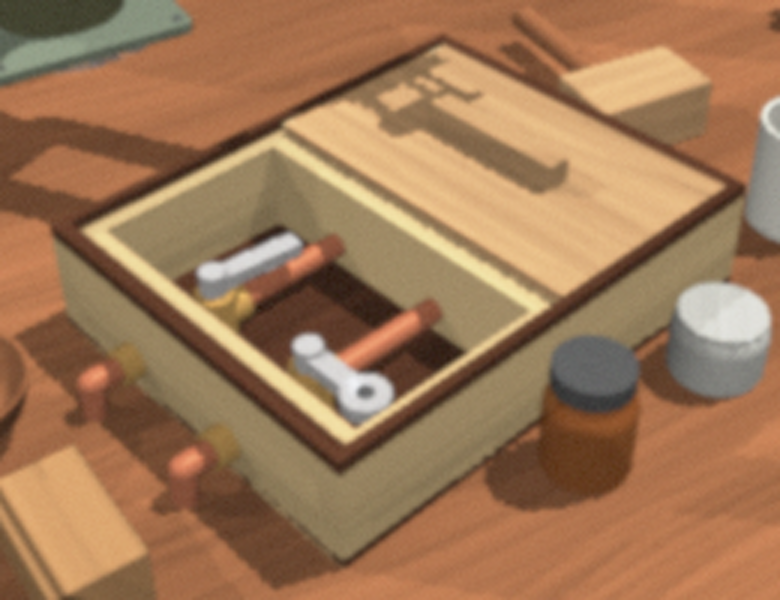

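```bash
python3 -m creep '0 0 0 0 0 0 1; 0 0 0 0 0 0 1'; python3 -c "
from workcell import job
print(job.job_done())"
```

```text
time_s: 13.62
ee_pos: [421.2, 246.4, 237.6]
ee_rot: [179.6, -2.4, 11.8]
force: [-0.4, 0.1, -0.5]
gripper_width: 0.5
the job is handed in; nothing more can be done
None
```

The job is done and handed in at about 13.6 s: the cover is off the bay against its end stop, and the disc handle is fully shut. No verdict was reported.

- **Cover:** I pushed it by its strip along the runners until the force rose to about 21 N at the expected end position. In the last pictures it lies flush at the far end. The networks put the strip at y = 90 mm from the top camera and 101 mm from the scene camera. The end stop is at 92 mm. I took the spread as detector error, since the force and the pictures agree.
- **Disc handle:** I pushed it clockwise with the shut fingers until the force rose to about 19 N at the predicted closed position. In the last top view it lies along the box's +x to within about 1°.
- **Left alone:** The plain handle looks unchanged in the pictures. Every bystander was found within about 12 mm of its first position, in line with the detectors' spread. The top camera missed the mallet in the last check, but the scene camera found it about 9 mm from its first position.
- **Robot:** It finished at z of about 238 mm, touching nothing, with the force reading near zero.

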